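# Dock the tripod plate on the glass shelf and lock it

## Task

Push the tripod plate along the glass and in between the two jaws of its dock until its end meets the stop, keeping it flat on the shelf and never lifting it; then push the dock's lever fully shut along the jaw to lock the plate in. Leave the lens, the body cap and the filters in their rack as they are.

Things in the scene. Friction and masses are not known exactly. Their poses are not given: they have to be found in the camera images.
- plate: Aluminium tripod plate lying loose on frosted glass (glass top 100 mm above the work surface): 70 mm long (its x), 50 wide (its y), 13 thick, 0.08-0.15 kg, slides at a newton or two. Lower 7 mm are 50 wide, the deck above 42; ends flat. Black rubber strips and a 6 mm wide screw stub (to 19 mm above the glass) on top. Origin: centre of underside. Either end may go in first.
- dock: Dark anodised dock screwed to the glass, 13 mm high; the glass is its floor. Origin: on the glass midway between its two fixed jaws; x points from open mouth to stop (roughly away from the robot), y to the lever's side. Jaws run from x = -26 to +30 mm, inner faces at y = -26.5 and +26.5 mm (1.5 mm free each side of the plate), outer faces at -46 and +46 mm, lips above the plate's foot.
- dock_mouth (a point): Middle of the dock's mouth on the glass, at dock x = -34 mm, y = 0; axes as the dock's. From here slanted lead-ins, 3.5 mm wider on each side, narrow to the jaws over 8 mm.
- dock_stop (a point): Middle of the stop's face on the glass, at dock x = +30 mm, y = 0; a cross bar 13 mm high; axes as the dock's. A plate that is home touches it with its end: plate centre 35 mm before it (dock x = -5 mm), tail about 6 mm out of the mouth.
- lever (a joint): Angle of the dock's lever about its upright pivot: 0 fully shut at its own stop, growing as it swings out (to 1.75). Starts 1.2-1.6 open, stays where left (about 1 N at the grip). Shut, its grip lies outside the +y jaw pointing to the mouth; shutting turns it counter-clockwise seen from above. Its cam clears the plate's way beyond 1.1; shutting, it moves the plate up to 3 mm to dock -y.
- lever_pivot (a point): Lever's pivot on the glass, at dock x = +12, y = +36.4 mm; axes as the dock's. The hub above it is 22 mm across and reaches 25 mm above the glass. The lever's far end is 76 mm from this point.
- lever_pad (a point): Middle of the outer face of the lever's black grip (a bar 46 mm long, 9 thick, 5 to 25 mm above the glass): the long side away from the jaw, to push on. Shut, it lies at dock x = -43, y = +60.4 mm (55 mm along -x, 24 along +y from the pivot) and faces dock +y; its axes turn with the lever and agree with the dock's when shut.
- lens: Black macro lens standing upright, 65 mm across, 69 mm high, 0.35 kg, loose. Origin: centre of its underside. Leave alone.
- cap: Grey camera body cap, a disc 60 mm across and 10 mm high lying loose on the glass. Origin: centre of its underside. Leave alone.
- rack: White slotted plastic rack fixed to the glass, 90 mm (its x) by 46 mm (its y), 26 mm high. Origin: centre of its underside.
- filter0: Round black-rimmed filter, 67 mm across, 7 mm thick, standing edgewise and loose in the rack's slot at rack -y; top about 77 mm above the glass. Origin: its centre, its y is its axis. Leave alone.
- filter1: The same, in the rack's middle slot. Leave alone.
- filter2: The same, in the rack's slot at +y. Leave alone.

How it is judged:
By the outcome, as a careful person would: the job done as asked, in the order asked, and still so for the second after the job is handed in, with the robot touching nothing.
It also fails if it takes over 72 s, if anything falls off the work surface, if the arm or the gripper's body presses on something with over 40 N, if the wrist force passes 120 N, or if a joint passes its speed limit or range.

## Robot

A 6-joint arm with a two-finger parallel gripper is mounted at the origin on the work surface. World frame = base frame: x ahead of the robot, y to its left, z up, the work surface at z = 0. Lengths are in m, angles in rad, forces in N, time in s.
With the tool pointing down it reaches from about 0.35 to 0.975 m from the base axis. Payload 4.9 kg.
Tool frame: the origin (TCP) lies at the very end of the fingers, on their centre line; the grasp point (between the pads) lies 19 mm behind it (ctrl.pinch_z is the distance from the TCP to the grasp point, in m); z points along the fingers, y is the direction in which the jaws open and shut (so a half turn about z gives the same grasp; the last joint's range is limited). The gripper opens to 85 mm and grips with 20 to 120 N. Pads are 22 mm wide; open, the fingers measure 114 mm over their backs; the gripper's body (76 mm by 85 mm) begins 54 mm behind the grasp point. The pads swing forward as they close: fully open they stand 13 mm farther back than shut.
Start: joints at [-1.353, 0.053, 1.613, -0, 1.476, -0.119], TCP at [0.207, -0.59, 0.231] pointing down, gripper open.
Joint ranges: [-3.01, 3.01], [-1.01, 2.22], [0.06, 2.58], [-1.02, 4.17], [0.09, 2.62], [-3.14, 3.14]. Speed limits (rad/s): [2.57, 2.57, 3.14, 3.14, 3.14, 3.14].

## Interface

Orientations are given as a rotation vector (axis times angle).
In Python, from station import ctrl gives the robot as it stands.
- The arm moves only by the tool carry_out, never from a script. Its argument "series" is a list of rows, each a list of 7 numbers: the shift along the world's x, y, z each as a share of 0.025 m, from -1 to 1, then the turn, a rotation vector about the world's x, y, z each as a share of 0.1 rad, from -1 to 1, then the opening, from 0 (shut) to 1 (fully open). A call has 1 to 12 rows; each row shifts and turns the commanded pose from where the row before left it; what a row does not reach is not made up. A row lasts 1/10 s, in which the tool goes at most 50 mm and 8.59 degrees, less where a joint would pass 70% of its speed; a pose out of reach is approached as far as the arm can. A call with a number of a shift or a turn outside -1 to 1 is refused whole. A call with a gripper value outside its range is refused whole. The fingers move at their own pace and stop on an object; "grip_force" is the grip in N (left out, the last holds). Time passes only in rows, so rows that do not move let the fingers close. It gives the time, the measured TCP pose, the force and the opening at its end, in the units of the state.
- ctrl.get_obs(): the state, without advancing time (a new reading comes with each control period).
- ctrl.get_image(name): name is "side" or "top"; returns a dict with "frame" (420x560x3 uint8, blue, green, red), "fx", "fy", "cx", "cy" (pixels), "k1" (the pictures are not rectified: a ray, as slopes to the right and down, at radius r is drawn at 1 + k1 r^2 times it, then the intrinsics apply), "R" (3x3) and "t" (3): a world point X has camera coordinates R X + t. Camera axes: x right, y down, z forward; pixel columns grow to the right and rows downward; lengths in m; the calibration is good to about 2 mm. A picture is of the moment at which its call begins. There is no depth.
- ctrl.finish_job(): hands the job in, once; it reports no verdict.
Trained networks look in a picture, given as the dict that the camera call returned (one of the last four; its "shot" number tells which), for a name from the list of things; names that differ only in an ending like _2 or _b are one class to them, and where a whole thing is asked for, a point or a joint stands for the part that bears it (a point fixed in the world has none). Each returns a list of dicts, best first, with "p" (0 to 1); they miss things now and then, are a little off and sometimes report something else, mostly with a low value. They report only what shows in the picture. A call takes as long as a camera call.
- ctrl.trace(picture, name): "mask" (420x560 bool, what is visible of it) and "rect" ([left, top, width, height] as shares, 0 to 1, of the picture: columns of its width, rows of its height, round what is visible of it).
- ctrl.mark_of(picture, name): "position" ([column, row] as shares, 0 to 1, of the picture: columns of its width, rows of its height: a listed point, or the origin of a listed thing).
The state is a dict: "t": time; "q": joint angles; "dq": joint speeds; "effort": joint torques, N m; "tool_pos": TCP position; "tool_rot": TCP orientation; "contact_force": force on the tool from outside, world axes, zero at the start; "wrist_torque": the same for the moment, N m; "opening": finger opening in m.
Only numpy, scipy, OpenCV 4.12 (cv2) and the standard library are available. Lean on these libraries where they do the work, as an engineer would, in place of code of your own. Each camera call takes 0.05 s, during which the arm holds its last target.

## Working session

There is one attempt and no reset: what is moved stays moved. The work goes in short steps, Python scripts to look and compute and a tool call to move; the robot and the scene stay as the last step left them, time stands still between calls to the robot, and variables do not carry over. Pictures are saved under pics/ and viewed, and the job is handed in when it is done.

Besides the shell and the picture viewer there is one more tool, called as name([rows], argument=value, ...), one row to a line, values as JSON. carry_out: Moves the arm, as the interface text tells. Shift numbers are shares of 0.025 m and turn numbers shares of 0.1 rad, none past 1 either way. Its arguments: {"type":"object","properties":{"series":{"type":"array"},"grip_force":{"type":"number"}},"required":["series"]}

```bash
mkdir -p pics; ls; cat > h.py <<'E'
import numpy as np, cv2
from station import ctrl
def pix2ray(im,uv):
    K=np.array([[im['fx'],0,im['cx']],[0,im['fy'],im['cy']],[0,0,1.]])
    d=np.array([(uv[0]-im['cx'])/im['fx'],(uv[1]-im['cy'])/im['fy']])
    s=d.copy()
    for _ in range(30): s=d/(1+im['k1']*(s@s))
    R=np.array(im['R']);t=np.array(im['t'])
    return -R.T@t, R.T@np.array([s[0],s[1],1])
def onz(im,uv,z):
    c,r=pix2ray(im,uv); return c+r*(z-c[2])/r[2]
def proj(im,X):
    X=np.atleast_2d(X); p=X@np.array(im['R']).T+np.array(im['t']); s=p[:,:2]/p[:,2:]
    r2=(s**2).sum(1,keepdims=True); s=s*(1+im['k1']*r2)
    return s*[im['fx'],im['fy']]+[im['cx'],im['cy']]
E
python3 - <<'E'
from h import *
for n in ['top','side']:
    im=ctrl.get_image(n); cv2.imwrite(f'pics/{n}0.png',im['frame'])
    print(n,im['fx'],im['k1'],'cam',pix2ray(im,(280,210)))
    for o in ['plate','dock','dock_mouth','dock_stop','lever_pivot','lever_pad','lens','cap','rack']:
        r=ctrl.mark_of(im,o)
        for a in r[:2]:
            uv=np.array(a['position'])*[560,420]; print(o,round(a['p'],2),uv.round(1),onz(im,uv,0.115 if o=='lever_pad' else .1).round(4))
print(ctrl.get_obs())
E
```

```text
pics
top 389.2317646719502 -0.11064754407785947 cam (array([ 0.47017472, -0.03231588,  1.08936443]), array([ 0.11942706, -0.00440623, -0.99302085]))
plate 0.93 [300.7 243.6] [ 0.5025 -0.0881  0.1   ]
dock 0.65 [292.8 200.3] [ 0.6138 -0.07    0.1   ]
dock 0.47 [436.4 179.1] [ 0.6654 -0.449   0.1   ]
dock_stop 0.9 [293.6 192.9] [ 0.6329 -0.0724  0.1   ]
lever_pivot 0.78 [278.8 196.1] [ 0.6252 -0.0342  0.1   ]
lever_pad 0.64 [293.5 192.1] [ 0.6325 -0.0715  0.115 ]
lever_pad 0.63 [261.4 182.9] [0.6574 0.0096 0.115 ]
lens 0.91 [152.1 219.6] [0.569  0.2947 0.1   ]
lens 0.68 [425.3 177.2] [ 0.6706 -0.4192  0.1   ]
cap 0.7 [398.4 257.4] [ 0.4631 -0.3373  0.1   ]
rack 0.65 [418.9 183.2] [ 0.6547 -0.4009  0.1   ]
rack 0.32 [293.5 201.2] [ 0.6115 -0.0717  0.1   ]
side 484.5870610005602 0.01715535804636383 cam (array([ 0.41824364, -0.87518361,  0.98453947]), array([ 0.10549302,  0.71113778, -0.69513859]))
dock 0.74 [310.  231.6] [ 0.6145 -0.0598  0.1   ]
dock_mouth 0.94 [296.2 233.8] [ 0.5789 -0.0616  0.1   ]
dock_stop 0.82 [325.3 239.7] [ 0.6461 -0.0931  0.1   ]
dock_stop 0.65 [270.1 247.6] [ 0
[... 302 characters left out ...]
] [ 0.6373 -0.0372  0.1   ]
{'t': 1.0, 'q': array([-1.35302061e+00,  5.26781304e-02,  1.61288456e+00, -8.39523973e-07,
        1.47600031e+00, -1.19007807e-01]), 'dq': array([-7.32898005e-04,  1.42959103e-03, -1.10952411e-03, -3.90697216e-04,
        9.53779895e-05, -6.28864504e-04]), 'effort': array([ 2.92830693e-03, -3.93684661e+01, -3.70473361e+01, -1.63000323e-05,
        4.46175391e-04, -1.16752662e-05]), 'tool_pos': array([ 0.20652607, -0.58987866,  0.23132638]), 'tool_rot': array([3.09712738e+00, 5.26516891e-01, 9.88401066e-07]), 'contact_force': array([0.06206502, 0.75382524, 0.24128834]), 'wrist_torque': array([-0.04969493, -0.02294715, -0.00686065]), 'opening': 0.08555529373059907}
```

```bash
python3 - <<'E'
import cv2
a=cv2.imread('pics/top0.png'); cv2.imwrite('pics/top0c.png',cv2.resize(a[130:290,190:350],None,fx=3.75,fy=3.75,interpolation=cv2.INTER_CUBIC))
a=cv2.imread('pics/side0.png'); cv2.imwrite('pics/side0c.png',cv2.resize(a[170:300,220:380],None,fx=4.5,fy=4.5,interpolation=cv2.INTER_CUBIC))
E
```

```text
(no output)
```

View pics/top0.png

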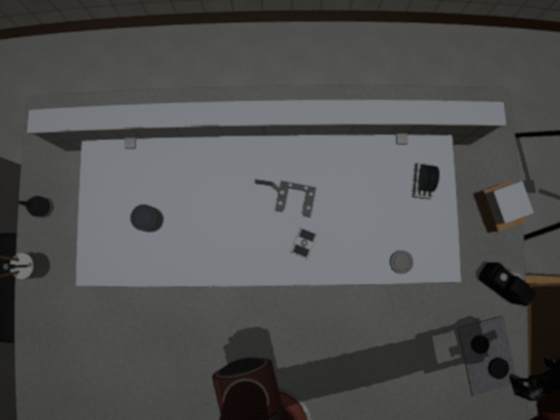

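View pics/side0.png

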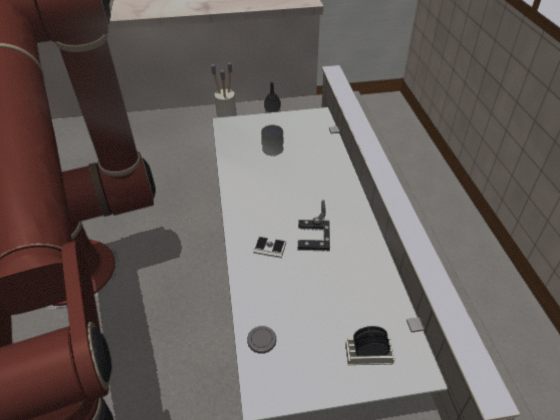

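```bash
sleep 1
```

```text
(no output)
```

View pics/top0c.png

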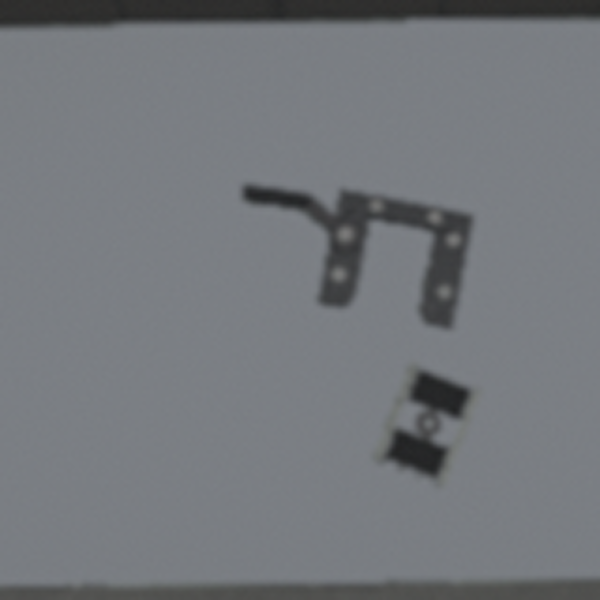

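View pics/side0c.png

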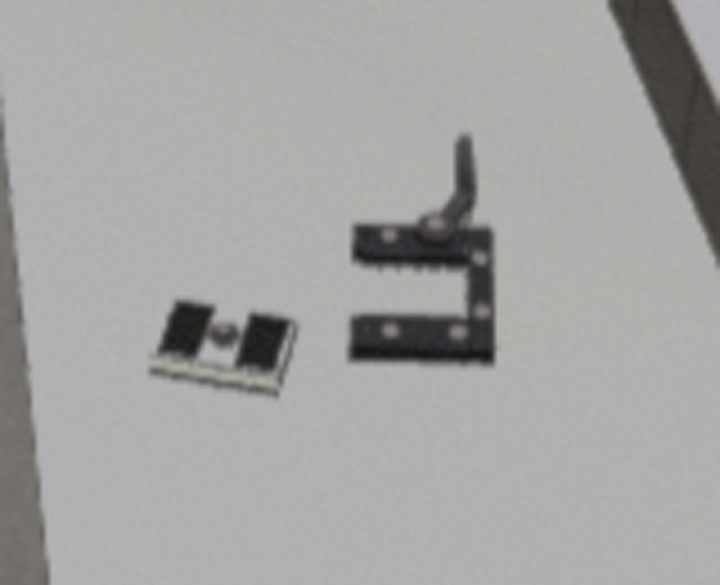

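The top view shows the dock at about (294,200), open toward the robot and turned about −0.19 rad. Its lever sticks out left, with the grip at (255–270,182). The plate is at about (304,243), turned about −0.38 rad. I'll refine these poses by fitting models to both views.

```bash
cat > fit.py <<'E'
from h import *
from scipy.optimize import minimize
S=4
def box(x0,x1,y0,y1,z0,z1): return np.array([[x,y,z] for x in(x0,x1) for y in(y0,y1) for z in(z0,z1)])/1000.
def cyl(cx,cy,r,z0,z1):
    a=np.linspace(0,2*np.pi,16,endpoint=False); return np.vstack([np.c_[cx+r*np.cos(a),cy+r*np.sin(a),0*a+z] for z in(z0,z1)])/1000.
def place(P,x,y,w):
    c,s=np.cos(w),np.sin(w); return np.c_[x+c*P[:,0]-s*P[:,1], y+s*P[:,0]+c*P[:,1], .1+P[:,2]]
def draw(im,parts,x,y,w,roi):
    u0,v0,u1,v1=roi; m=np.zeros(((v1-v0)*S,(u1-u0)*S),np.uint8)
    for P in parts:
        uv=(proj(im,place(P,x,y,w))-[u0,v0]+.5)*S-.5
        h=cv2.convexHull((uv*16).round().astype(np.int32)); cv2.fillConvexPoly(m,h,255,cv2.LINE_AA,4)
    return cv2.resize(m,(u1-u0,v1-v0),interpolation=cv2.INTER_AREA)/255.
def leverparts(th):
    # shut: grip pad middle at (-55,24) outer face from pivot, bar 46x9
    g=box(-78+0,-32,15,24,5,25); a=np.vstack([box(-34,-32,15,24,8,22),cyl(0,0,5,8,22)])
    c,s=np.cos(-th),np.sin(-th); out=[]
    for P in (g,a):
        Q=P.copy(); Q[:,0]=c*P[:,0]-s*P[:,1]+.012; Q[:,1]=s*P[:,0]+c*P[:,1]+.0364; out.append(Q)
    return out
def dockparts(th,b=14):
    lead=lambda s:[np.vstack([box(-26,30,*sorted((s*26.5,s*46)),0,13)]),np.vstack([box(-34,-33.9,*sorted((s*30,s*46)),0,13),box(-26.1,-26,*sorted((s*26.5,s*46)),0,13)])]
    return lead(1)+lead(-1)+[box(30,30+b,-46,46,0,13),cyl(12,36.4,11,0,25)]+leverparts(th)
plateparts=[box(-35,35,-25,25,0,7),box(-35,35,-21,21,7,13),cyl(0,0,3,13,19)]
E
cat > f1.py <<'E'
from fit import *
for n in ['top','side']:
    im=ctrl.get_image(n)
    f=im['frame'].astype(float).mean(2)
    # dock: darkness
    roi=(235,165,335,225) if n=='top' else (285,190,345,260)
    u0,v0,u1,v1=roi; g=f[v0:v1,u0:u1]
    bg=np.median(g)
    d=np.clip((bg-g)/(bg-np.percentile(g,2))*1.15,0,1); 
    if n=='side':pass
    def cost(p):
        return ((draw(im,dockparts(p[3],p[4]*100),*p[:3],roi)-d)**2).sum()
    best=None
    for th in(1.2,1.4,1.6):
      p=np.array([.614,-.07,-.19,th,.14])
      sim=np.vstack([p]+[p+np.eye(5)[i]*[.006,.006,.08,.15,.04][i] for i in range(5)])
      r=minimize(cost,p,method='Nelder-Mead',options=dict(initial_simplex=sim,maxiter=500,xatol=1e-5,fatol=1e-3))
      if best is None or r.fun<best.fun: best=r
    print(n,'dock',best.x.round(4),best.fun,(d**2).sum())
    pm=ctrl.trace(im,'plate')
    for a in pm[:2]: print('mask',a['p'],np.array(a['rect'])*[560,420,560,420])
    if pm:
      m=pm[0]['mask'].astype(float); c=np.argwhere(m).mean(0).astype(int); roi2=(c[1]-35,c[0]-35,c[1]+35,c[0]+35); mm=m[roi2[1]:roi2[3],roi2[0]:roi2[2]]
      def cp(p): return ((draw(im,plateparts,*p,roi2)-mm)**2).sum()
      p=np.array([.5025,-.088,-.38]); sim=np.vstack([p]+[p+np.eye(3)[i]*[.006,.006,.1][i] for i in range(3)])
      r=minimize(cp,p,method='Nelder-Mead',options=dict(initial_simplex=sim,maxiter=300)); print(n,'plate',r.x.round(4),r.fun,m.sum())
      pp=r.x
    o=cv2.resize(im['frame'],None,fx=4,fy=4,interpolation=cv2.INTER_CUBIC)
    for parts,q in((dockparts(best.x[3],best.x[4]*100),best.x[:3]),(plateparts,pp)):
      for P in parts:
        h=cv2.convexHull((((proj(im,place(P,*q))+.5)*4-.5)).round().astype(np.int32)); cv2.polylines(o,[h],True,(0,0,255),1,cv2.LINE_AA)
    c=(285,210) if n=='top' else (300,235)
    cv2.imwrite(f'pics/{n}_fit.png',o[c[1]*4-260:c[1]*4+260,c[0]*4-260:c[0]*4+260])
E
python3 f1.py
```

```text
top dock [ 0.6118 -0.0745 -0.2114  1.5387  0.1388] 83.96634691633025 682.845054375
mask 0.75 [289.576 227.388  31.92   32.718]
mask 0.24 [430.696 165.48   11.2    28.308]
top plate [ 0.5044 -0.0931 -0.4021] 30.995816993464054 609.0
side dock [ 0.6143 -0.0758 -0.2222  1.5181  0.1323] 52.19673251262529 660.4732167480608
mask 0.84 [249.984 236.586  37.016  21.714]
side plate [ 0.5061 -0.0971 -0.3907] 17.02105344098424 522.0
```

View pics/top_fit.png

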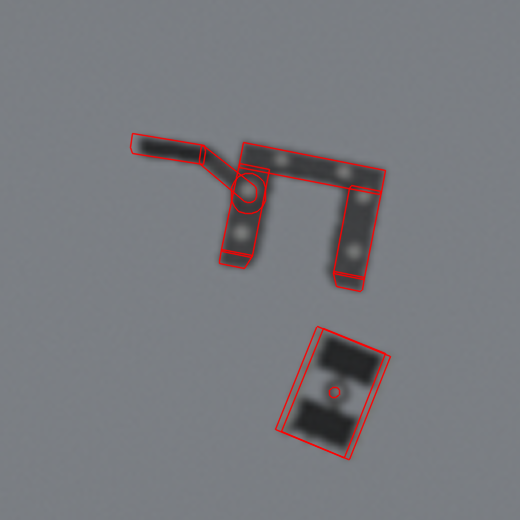

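View pics/side_fit.png

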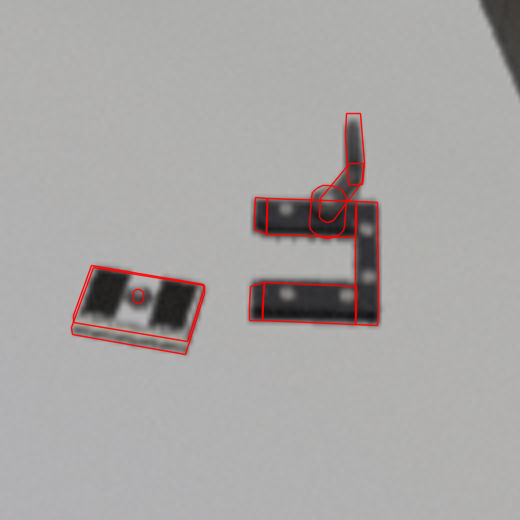

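Both fits agree to about 3 mm. In the dock frame the plate is 43 mm to −y and turned about −0.18 rad. I'll first push it sideways by its −y side with two fingertips, turning it as it goes. After that I'll push it from behind.

carry_out([
  [0.588,0.949,0,0,0,0.441,0.35],
  [0.588,0.949,0,0,0,0.441,0.35],
  [0.588,0.949,0,0,0,0.441,0.35],
  [0.588,0.949,0,0,0,0.441,0.35],
  [0.588,0.949,0,0,0,0.441,0.35],
  [0.588,0.949,0,0,0,0.441,0.35],
  [0.588,0.949,0,0,0,0.441,0.35],
  [0.588,0.949,0,0,0,0.441,0.35],
  [0.588,0.949,0,0,0,0.441,0.35],
  [0.588,0.949,0,0,0,0.441,0.35],
], grip_force=20)

```text
t: 2.2
tool_pos: [0.354, -0.3516, 0.2315]
tool_rot: [2.906, 1.193, 0.0]
contact_force: [-0.3, 0.3, 0.2]
opening: 0.0301
```

carry_out([
  [0.588,0.949,0,0,0,0.441,0.35],
  [0.588,0.949,0,0,0,0.441,0.35],
  [0.588,0.949,0,0,0,0.441,0.35],
  [0.588,0.949,0,0,0,0.441,0.35],
  [0.588,0.949,0,0,0,0.441,0.35],
  [0.588,0.949,0,0,0,0.441,0.35],
  [0.588,0.949,0,0,0,0.441,0.35],
  [0.588,0.949,0,0,0,0.441,0.35],
  [0.588,0.949,0,0,0,0.441,0.35],
  [0,0,0,0,0,0,0.35],
  [0,0,0,0,0,0,0.35],
])

```text
t: 3.3
tool_pos: [0.4858, -0.1389, 0.2313]
tool_rot: [2.614, 1.742, -0.001]
contact_force: [0.3, 1.1, -0.5]
opening: 0.03
```

carry_out([
  [0,0,-0.9,0,0,0,0.35],
  [0,0,-0.9,0,0,0,0.35],
  [0,0,-0.9,0,0,0,0.35],
  [0,0,-0.9,0,0,0,0.35],
  [0,0,-0.8,0,0,0,0.35],
  [0,0,-0.4,0,0,0,0.35],
  [0,0,0,0,0,0,0.35],
])

```text
t: 4.0
tool_pos: [0.4844, -0.1394, 0.1097]
tool_rot: [-2.614, -1.738, 0.003]
contact_force: [0.1, -0.6, 0.3]
opening: 0.0294
```

```bash
python3 - <<'E'
from h import *
for n,c in (('side',(285,245)),('top',(290,235))):
    im=ctrl.get_image(n); o=cv2.resize(im['frame'],None,fx=4,fy=4,interpolation=cv2.INTER_CUBIC)
    T=ctrl.get_obs()['tool_pos']; u=proj(im,T)[0]; print(T,u)
    cv2.circle(o,tuple(int(v) for v in (u+.5)*4),3,(0,0,255),-1)
    cv2.imwrite(f'pics/{n}1.png',o[c[1]*4-260:c[1]*4+260,c[0]*4-260:c[0]*4+260])
E
```

```text
[ 0.48540795 -0.13961143  0.11115353] [263.02527605 259.41751234]
[ 0.4861193  -0.13977003  0.11211534] [321.73115349 249.68164948]
```

View pics/side1.png

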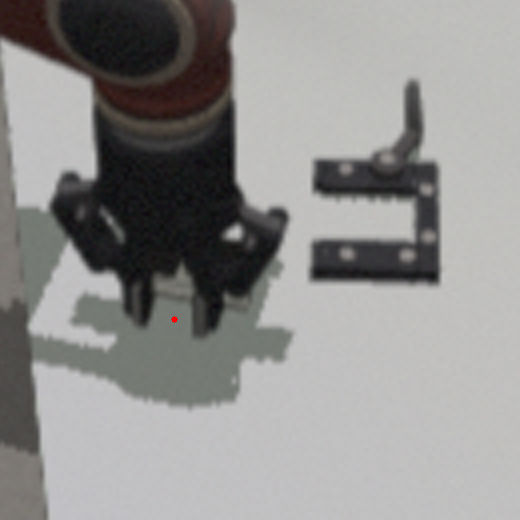

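View pics/top1.png

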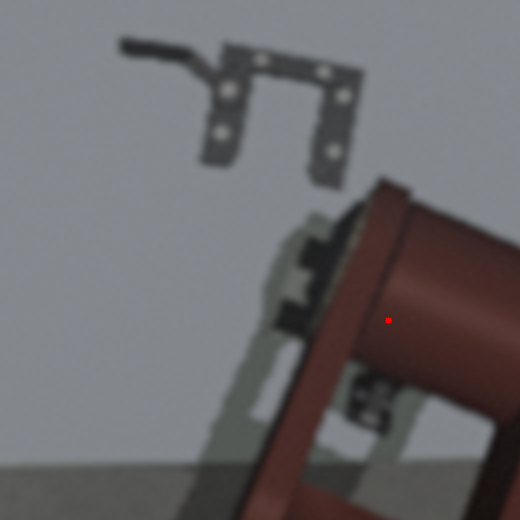

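The side view shows the fingertips beside the plate and clear of it. I'll lower in small steps and watch the force.

carry_out([
  [0,0,-0.15,0,0,0,0.35],
  [0,0,-0.12,0,0,0,0.35],
  [0,0,-0.08,0,0,0,0.35],
  [0,0,0,0,0,0,0.35],
  [0,0,0,0,0,0,0.35],
])

```text
t: 4.6
tool_pos: [0.4859, -0.1391, 0.1026]
tool_rot: [2.615, 1.741, -0.0]
contact_force: [-0.1, -0.4, 0.3]
opening: 0.0298
```

```bash
python3 - <<'E'
from h import *
o=ctrl.get_obs();print(o['tool_pos'],o['contact_force'],o['opening'])
E
```

```text
[ 0.48586413 -0.13905901  0.10258597] [-0.10272681 -0.42946357  0.26942864] 0.029839582215694552
```

carry_out([
  [0,0,-0.06,0,0,0,0.35],
  [0.052,0.109,0,0,0,0,0.35],
  [0.052,0.109,0,0,0,0,0.35],
  [0.052,0.109,0,0,0,0,0.35],
  [0.052,0.109,0,0,0,0,0.35],
  [0.045,0.091,0,0,0,0.105,0.35],
  [0.045,0.091,0,0,0,0.105,0.35],
  [0.045,0.091,0,0,0,0.105,0.35],
  [0.045,0.091,0,0,0,0.105,0.35],
  [0.045,0.091,0,0,0,0.105,0.35],
  [0.045,0.091,0,0,0,0.105,0.35],
  [0,0,0,0,0,0,0.35],
])

```text
t: 5.8
tool_pos: [0.4979, -0.1142, 0.101]
tool_rot: [-2.558, -1.823, -0.0]
contact_force: [-0.2, 0.5, 0.5]
opening: 0.0299
```

```bash
python3 - <<'E'
from h import *
for n,c in (('side',(285,245)),):
    im=ctrl.get_image(n); o=cv2.resize(im['frame'],None,fx=4,fy=4,interpolation=cv2.INTER_CUBIC)
    ob=ctrl.get_obs();T=ob['tool_pos']; u=proj(im,T)[0]; print(T,u,ob['contact_force'])
    cv2.imwrite(f'pics/{n}2.png',o[c[1]*4-260:c[1]*4+260,c[0]*4-260:c[0]*4+260])
E
```

```text
[ 0.49782689 -0.11426387  0.10100956] [266.91255984 253.48349321] [0.32612555 0.62194596 0.50970699]
```

View pics/side2.png

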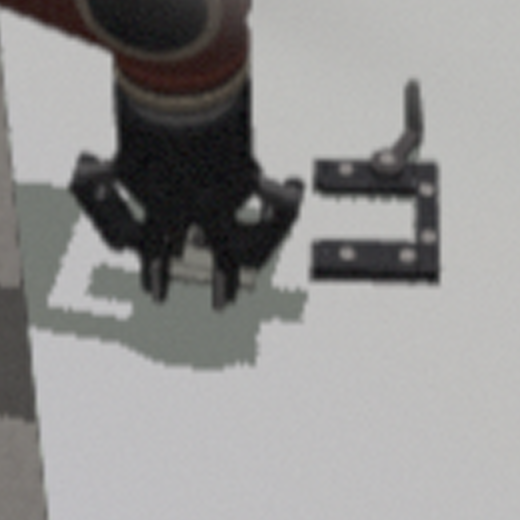

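carry_out([
  [0.045,0.091,0,0,0,0.105,0.35],
  [0.045,0.091,0,0,0,0.105,0.35],
  [0.045,0.091,0,0,0,0.105,0.35],
  [0.045,0.091,0,0,0,0.105,0.35],
  [0.045,0.091,0,0,0,0.105,0.35],
  [0.045,0.091,0,0,0,0.105,0.35],
  [0.045,0.091,0,0,0,0.105,0.35],
  [0.045,0.091,0,0,0,0.105,0.35],
  [0.045,0.091,0,0,0,0.105,0.35],
  [0.045,0.091,0,0,0,0.105,0.35],
  [0.045,0.091,0,0,0,0.105,0.35],
  [0,0,0,0,0,0,0.35],
])

```text
t: 7.05
tool_pos: [0.5103, -0.0892, 0.1011]
tool_rot: [-2.449, -1.968, -0.0]
contact_force: [0.5, -0.5, -0.1]
opening: 0.0301
```

carry_out([
  [-0.1,-0.4,0,0,0,0,0.35],
  [-0.2,-0.9,0,0,0,0,0.35],
  [-0.2,-0.9,0.5,0,0,0,0.35],
  [-0.2,-0.9,1,0,0,0,0.35],
  [-0.4,-0.9,1,0,0,0,0.35],
  [-0.6,-0.9,1,0,0,0,0.35],
  [-0.6,-0.9,1,0,0,0,0.35],
  [-0.6,-0.9,0,0,0,0,0.35],
  [-0.6,-0.9,0,0,0,0,0.35],
  [0,0,0,0,0,0,0.35],
])

```text
t: 8.05
tool_pos: [0.4211, -0.2821, 0.214]
tool_rot: [2.453, 1.961, -0.001]
contact_force: [0.7, 1.1, 0.7]
opening: 0.0302
```

```bash
cat > f2.py <<'E'
from fit import *
import sys
tag=sys.argv[1]; D=dict(top=(.6118,-.0745,-.2114),side=(.6143,-.0758,-.2222))
TH=dict(top=1.5387,side=1.518)
def fitall(p0):
  for n in ['top','side']:
    im=ctrl.get_image(n)
    o=cv2.resize(im['frame'],None,fx=4,fy=4,interpolation=cv2.INTER_CUBIC)
    polys=[(P,D[n]) for P in dockparts(TH[n])]
    pm=ctrl.trace(im,'plate')
    if pm and pm[0]['p']>.3:
      m=pm[0]['mask'].astype(float); c=np.argwhere(m).mean(0).astype(int); roi2=(c[1]-35,c[0]-35,c[1]+35,c[0]+35); mm=m[roi2[1]:roi2[3],roi2[0]:roi2[2]]
      def cp(p): return ((draw(im,plateparts,*p,roi2)-mm)**2).sum()
      p=np.array(p0); sim=np.vstack([p]+[p+np.eye(3)[i]*[.006,.006,.1][i] for i in range(3)])
      r=minimize(cp,p,method='Nelder-Mead',options=dict(initial_simplex=sim,maxiter=300)); q=r.x
      d=D[n]; cc,s=np.cos(d[2]),np.sin(d[2]); dx=q[0]-d[0];dy=q[1]-d[1]
      print(n,'plate',q.round(4),'resid',round(r.fun,1),m.sum(),'in dock mm',round(1e3*(cc*dx+s*dy),1),round(1e3*(-s*dx+cc*dy),1),'yaw',round(q[2]-d[2],3))
      polys+=[(P,q) for P in plateparts]
    else: print(n,'no plate',[a['p'] for a in pm])
    c=(285,210) if n=='top' else (300,235)
    cv2.imwrite(f'pics/{n}_{tag}_raw.png',o[c[1]*4-260:c[1]*4+260,c[0]*4-260:c[0]*4+260])
    for P,q in polys:
        h=cv2.convexHull((((proj(im,place(P,*q))+.5)*4-.5)).round().astype(np.int32)); cv2.polylines(o,[h],True,(0,0,255),1,cv2.LINE_AA)
    cv2.imwrite(f'pics/{n}_{tag}.png',o[c[1]*4-260:c[1]*4+260,c[0]*4-260:c[0]*4+260])
fitall([float(v) for v in sys.argv[2:5]])
ob=ctrl.get_obs(); print(ob['t'],ob['tool_pos'].round(4),ob['tool_rot'].round(3),ob['contact_force'].round(2))
E
python3 f2.py b .518 -.0542 -.217
```

```text
top plate [ 0.5174 -0.0527 -0.2182] resid 29.0 529.0 in dock mm -96.9 1.5 yaw -0.007
side plate [ 0.5205 -0.056  -0.1715] resid 47.8 438.0 in dock mm -95.9 -1.3 yaw 0.051
8.25 [ 0.4228 -0.2792  0.2133] [-2.449 -1.967 -0.   ] [-0.49 -0.1  -0.6 ]
```

View pics/top_b.png

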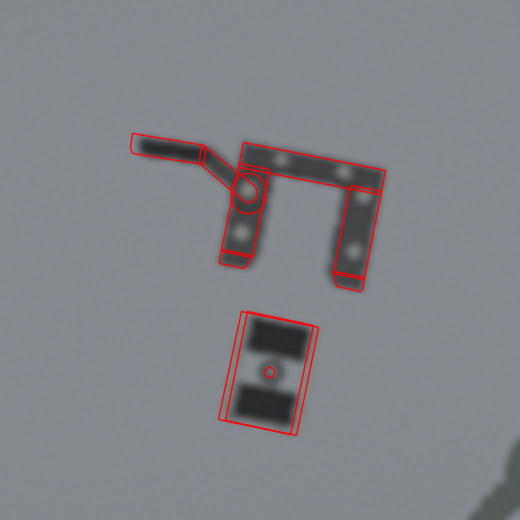

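View pics/side_b.png

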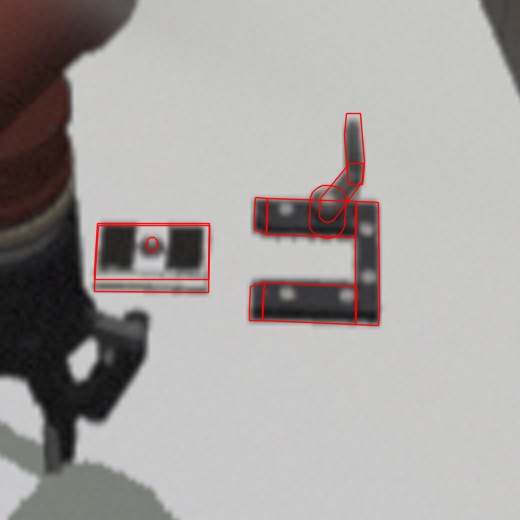

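The plate is now square to the dock (about −96 mm, y within 1.5 mm, yaw near 0). Next I'll go behind it.

carry_out([
  [0.095,0.594,0,0,0,0.982,0.25],
  [0.095,0.594,0,0,0,0.982,0.25],
  [0.095,0.594,0,0,0,0.982,0.25],
  [0.095,0.594,0,0,0,0.982,0.25],
  [0.095,0.594,0,0,0,0.982,0.25],
  [0.095,0.594,0,0,0,0.982,0.25],
  [0.095,0.594,0,0,0,0.982,0.25],
  [0.095,0.594,0,0,0,0.982,0.25],
  [0.095,0.594,0,0,0,0.982,0.25],
  [0.095,0.594,0,0,0,0.982,0.25],
  [0.095,0.594,0,0,0,0.982,0.25],
  [0.095,0.594,0,0,0,0.982,0.25],
])

```text
t: 9.45
tool_pos: [0.4514, -0.0997, 0.2134]
tool_rot: [-0.935, -2.999, -0.0]
contact_force: [0.2, 0.4, -0.5]
opening: 0.0212
```

carry_out([
  [0.095,0.594,0,0,0,0.982,0.25],
  [0.095,0.594,0,0,0,0.982,0.25],
  [0.095,0.594,0,0,0,0.982,0.25],
  [0.095,0.594,0,0,0,0.982,0.25],
  [0,0,0,0,0,0,0.25],
  [0,0,0,0,0,0,0.25],
  [0,0,0,0,0,0,0.25],
])

```text
t: 10.15
tool_pos: [0.4606, -0.0421, 0.2135]
tool_rot: [-0.342, -3.123, 0.0]
contact_force: [0.0, -0.5, 0.2]
opening: 0.0213
```

carry_out([
  [0,0.02,-0.9,0,0,0,0.25],
  [0,0,-0.9,0,0,0,0.25],
  [0,0,-0.9,0,0,0,0.25],
  [0,0,-0.9,0,0,0,0.25],
  [0,0,-0.6,0,0,0,0.25],
  [0,0,-0.2,0,0,0,0.25],
  [0,0,-0.09,0,0,0,0.25],
  [0,0,0,0,0,0,0.25],
  [0.117,-0.026,0,0,0,0,0.25],
  [0.117,-0.026,0,0,0,0,0.25],
  [0.117,-0.026,0,0,0,0,0.25],
  [0.117,-0.026,0,0,0,0,0.25],
])

```text
t: 11.35
tool_pos: [0.4729, -0.0441, 0.1017]
tool_rot: [0.34, 3.122, -0.0]
contact_force: [0.3, -0.3, -0.4]
opening: 0.0218
```

carry_out([
  [0.117,-0.026,0,0,0,0,0.25],
  [0.117,-0.026,0,0,0,0,0.25],
  [0.117,-0.026,0,0,0,0,0.25],
  [0.117,-0.026,0,0,0,0,0.25],
  [0.117,-0.026,0,0,0,0,0.25],
  [0.117,-0.026,0,0,0,0,0.25],
  [0,0,0,0,0,0,0.25],
])

```text
t: 12.05
tool_pos: [0.4904, -0.048, 0.1014]
tool_rot: [0.341, 3.123, -0.0]
contact_force: [-0.2, -0.3, 0.3]
opening: 0.0215
```

```bash
python3 f2.py c .538 -.0582 -.217
```

```text
top plate [ 0.5539 -0.0582 -0.4076] resid 419.4 132.0 in dock mm -60.0 3.8 yaw -0.196
side plate [ 0.5362 -0.0618 -0.2235] resid 16.5 507.0 in dock mm -79.3 -3.6 yaw -0.001
12.25 [ 0.4899 -0.0479  0.1013] [ 0.341  3.123 -0.   ] [-0.44 -0.36  0.15]
```

View pics/side_c.png

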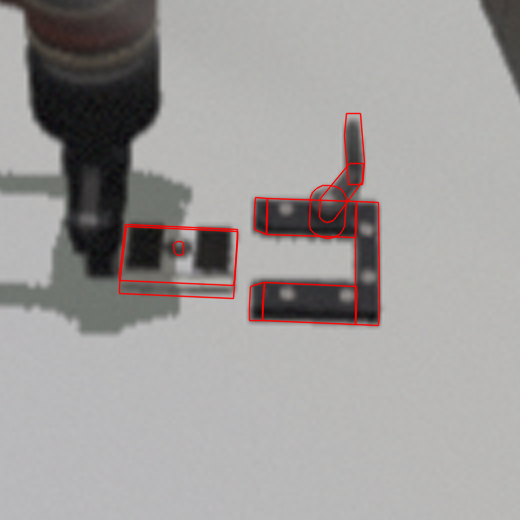

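View pics/top_c.png

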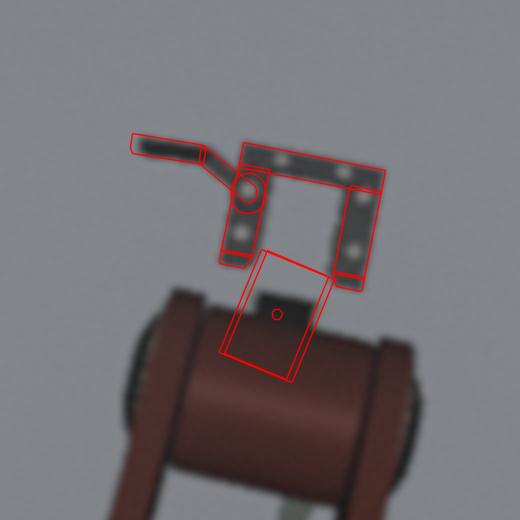

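The plate lines up with the mouth in both views. I'll continue into the jaws.

carry_out([
  [0.117,-0.026,0,0,0,0,0.25],
  [0.117,-0.026,0,0,0,0,0.25],
  [0.117,-0.026,0,0,0,0,0.25],
  [0.117,-0.026,0,0,0,0,0.25],
  [0.117,-0.026,0,0,0,0,0.25],
  [0.117,-0.026,0,0,0,0,0.25],
  [0.117,-0.026,0,0,0,0,0.25],
  [0.117,-0.026,0,0,0,0,0.25],
  [0.117,-0.026,0,0,0,0,0.25],
  [0,0,0,0,0,0,0.25],
])

```text
t: 13.25
tool_pos: [0.5167, -0.0539, 0.1014]
tool_rot: [0.34, 3.123, -0.0]
contact_force: [-0.4, -0.4, 0.8]
opening: 0.0211
```

```bash
python3 f2.py d .562 -.064 -.217
```

```text
top plate [ 0.5788 -0.0699 -0.1986] resid 512.1 37.0 in dock mm -33.2 -2.4 yaw 0.013
side plate [ 0.5623 -0.0663 -0.2061] resid 42.3 453.0 in dock mm -52.8 -2.1 yaw 0.016
13.45 [ 0.5163 -0.0538  0.1014] [ 0.34   3.123 -0.   ] [ 0.68 -0.26 -0.24]
```

View pics/side_d_raw.png

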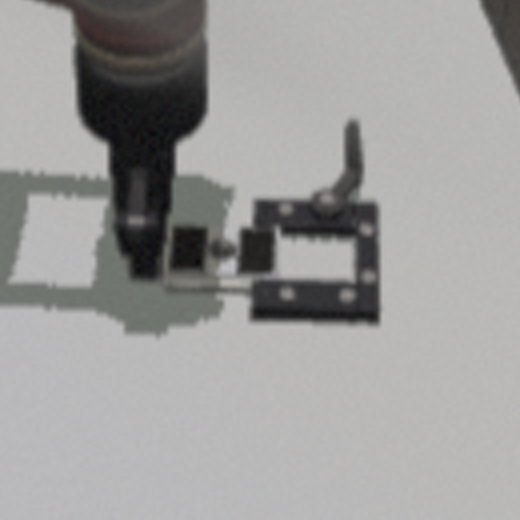

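View pics/top_d_raw.png

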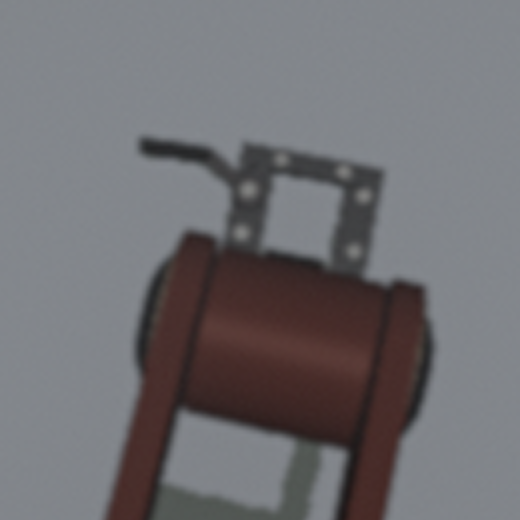

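The nose is between the jaws and straight. Continuing.

carry_out([
  [0.117,-0.026,0,0,0,0,0.25],
  [0.117,-0.026,0,0,0,0,0.25],
  [0.117,-0.026,0,0,0,0,0.25],
  [0.117,-0.026,0,0,0,0,0.25],
  [0.117,-0.026,0,0,0,0,0.25],
  [0.117,-0.026,0,0,0,0,0.25],
  [0,0,0,0,0,0,0.25],
])

```text
t: 14.15
tool_pos: [0.5343, -0.0578, 0.1014]
tool_rot: [0.341, 3.123, -0.0]
contact_force: [-0.3, -0.2, 0.6]
opening: 0.0215
```

carry_out([
  [0.117,-0.026,0,0,0,0,0.25],
  [0.117,-0.026,0,0,0,0,0.25],
  [0.117,-0.026,0,0,0,0,0.25],
  [0.117,-0.026,0,0,0,0,0.25],
  [0.117,-0.026,0,0,0,0,0.25],
  [0.117,-0.026,0,0,0,0,0.25],
  [0,0,0,0,0,0,0.25],
])

```text
t: 14.85
tool_pos: [0.5518, -0.0617, 0.1014]
tool_rot: [0.34, 3.123, -0.0]
contact_force: [0.1, -0.1, 0.2]
opening: 0.0213
```

```bash
python3 f2.py e .598 -.0715 -.217
```

```text
top plate [ 0.598  -0.0715 -0.217 ] resid 114.0 114.0 in dock mm -14.1 0.0 yaw -0.006
side plate [ 0.5974 -0.0726 -0.1803] resid 92.1 395.0 in dock mm -17.2 -0.6 yaw 0.042
15.05 [ 0.5514 -0.0616  0.1014] [ 0.34   3.123 -0.   ] [ 0.1  -0.28 -0.18]
```

View pics/side_e_raw.png

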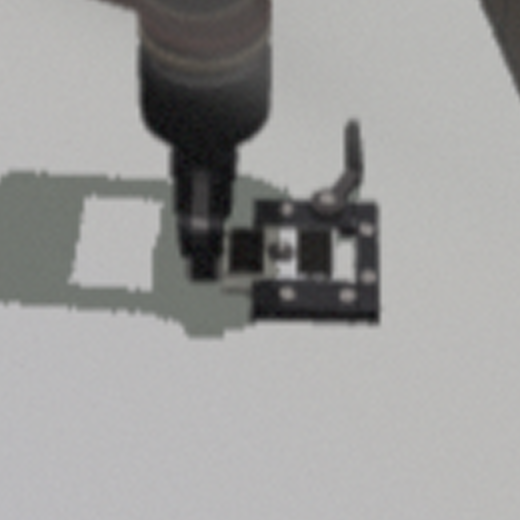

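carry_out([
  [0.117,-0.026,0,0,0,0,0.25],
  [0.117,-0.026,0,0,0,0,0.25],
  [0.117,-0.026,0,0,0,0,0.25],
  [0.04,-0.009,0,0,0,0,0.25],
  [0,0,0,0,0,0,0.25],
])

```text
t: 15.55
tool_pos: [0.5614, -0.0638, 0.1014]
tool_rot: [0.341, 3.123, -0.0]
contact_force: [-0.4, 0.2, 0.1]
opening: 0.0212
```

carry_out([
  [0.04,-0.009,0,0,0,0,0.25],
  [0,0,0,0,0,0,0.25],
])

```text
t: 15.75
tool_pos: [0.5622, -0.064, 0.1013]
tool_rot: [0.341, 3.123, -0.0]
contact_force: [0.3, 0.5, 0.6]
opening: 0.0214
```

carry_out([
  [0.04,-0.009,0,0,0,0,0.25],
  [0,0,0,0,0,0,0.25],
])

```text
t: 15.95
tool_pos: [0.5631, -0.0642, 0.1013]
tool_rot: [-0.34, -3.123, 0.0]
contact_force: [-0.5, -0.1, 0.5]
opening: 0.0212
```

carry_out([
  [0.04,-0.009,0,0,0,0,0.25],
  [0,0,0,0,0,0,0.25],
])

```text
t: 16.15
tool_pos: [0.5632, -0.0642, 0.1013]
tool_rot: [-0.34, -3.12, -0.0]
contact_force: [-5.5, 0.9, 3.1]
opening: 0.0215
```

carry_out([
  [0.04,-0.009,0,0,0,0,0.25],
  [0,0,0,0,0,0,0.25],
])

```text
t: 16.35
tool_pos: [0.5632, -0.0642, 0.1012]
tool_rot: [-0.34, -3.117, -0.001]
contact_force: [-8.2, 1.8, 6.6]
opening: 0.0213
```

carry_out([
  [0.04,-0.009,0,0,0,0,0.25],
  [0,0,0,0,0,0,0.25],
])

```text
t: 16.55
tool_pos: [0.5633, -0.0643, 0.1012]
tool_rot: [-0.339, -3.115, -0.001]
contact_force: [-12.3, 2.1, 9.1]
opening: 0.0212
```

The stop was met with tool dock x = −51 mm, exactly as expected, and the force rose to 12 N. I'll back off, rise and move over behind the lever.

carry_out([
  [-0.12,0.026,0,0,0,0,0.25],
  [-0.2,0.043,0,0,0,0,0.25],
  [-0.4,0.086,0,0,0,0,0.25],
  [0,0,0.5,0,0,0,0.1],
  [0,0,1,0,0,0,0],
  [0,0,1,0,0,0,0],
  [0,0,1,0,0,0,0],
  [0,0,0.5,0,0,0,0],
  [-0.5,0.9,0,0,0,0,0],
  [-0.5,1,0,0,0,0,0],
  [-0.5,1,0,0,0,0,0],
  [0,0,0,0,0,0,0],
])

```text
t: 17.75
tool_pos: [0.5094, 0.0136, 0.2012]
tool_rot: [-0.336, -3.123, -0.001]
contact_force: [0.3, 0.0, 0.4]
opening: 0.0001
```

```bash
python3 f2.py f .608 -.074 -.217; python3 - <<'E'
from h import *
im=ctrl.get_image('top'); print(onz(im,(262,136),.1),onz(im,(262,128),.2))
E
```

```text
top plate [ 0.6075 -0.0727 -0.2216] resid 76.9 473.0 in dock mm -4.6 0.9 yaw -0.01
side plate [ 0.6094 -0.0736 -0.254 ] resid 135.4 355.0 in dock mm -5.3 1.0 yaw -0.032
17.95 [0.5109 0.0109 0.2014] [ 3.410e-01  3.123e+00 -1.000e-03] [ 0.    0.32 -0.45]
[0.78555857 0.0076528  0.1       ] [0.77334162 0.00345541 0.2       ]
```

View pics/side_f_raw.png

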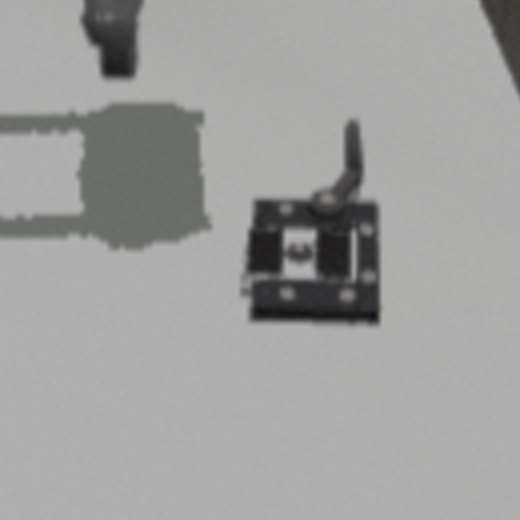

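View pics/top_f_raw.png

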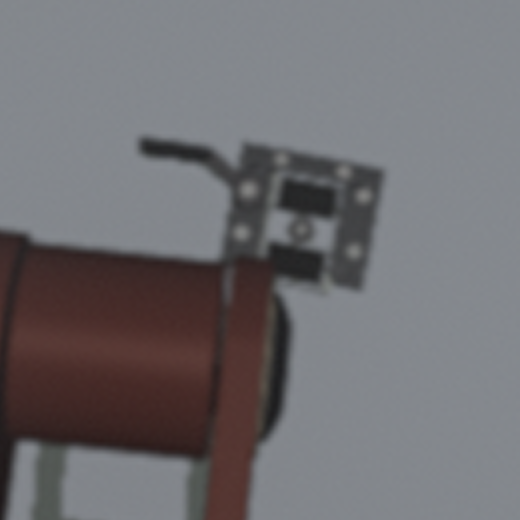

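The plate is home in both views (dock x ≈ −5). Next is the lever path.

```bash
python3 - <<'E'
import numpy as np
R=lambda a:np.array([[np.cos(a),-np.sin(a)],[np.sin(a),np.cos(a)]])
d=np.array([.613,-.075]);w=-.217;prev=None
def tool(th,gap=0):
    p=np.array([12,36.4])+R(-th)@np.array([-55,24+11+gap]); return d+R(w)@p/1000
print('pre',tool(1.53,15))
for th in np.r_[1.53,np.arange(1.45,-.06,-.1),-.05,]:
    t=tool(th); print(round(th,2),t.round(4),None if prev is None else ((t-prev)/.025).round(3)); prev=t
E
```

```text
pre [0.69142247 0.00334646]
1.53 [0.6767 0.006 ] None
1.45 [0.6727 0.0093] [-0.159  0.135]
1.35 [0.6673 0.0131] [-0.213  0.15 ]
1.25 [0.6617 0.0163] [-0.227  0.128]
1.15 [0.6557 0.0189] [-0.239  0.105]
1.05 [0.6495 0.0209] [-0.248  0.08 ]
0.95 [0.6431 0.0223] [-0.255  0.055]
0.85 [0.6367 0.023 ] [-0.259  0.029]
0.75 [0.6301 0.0231] [-0.261  0.003]
0.65 [0.6236 0.0225] [-0.26  -0.023]
0.55 [0.6172 0.0213] [-0.256 -0.048]
0.45 [0.611  0.0195] [-0.25  -0.074]
0.35 [0.605 0.017] [-0.241 -0.098]
0.25 [0.5992 0.014 ] [-0.23  -0.122]
0.15 [0.5938 0.0104] [-0.217 -0.144]
0.05 [0.5887 0.0062] [-0.202 -0.165]
-0.05 [0.5841 0.0016] [-0.184 -0.185]
-0.05 [0.5841 0.0016] [0. 0.]
```

carry_out([
  [0.9,-0.04,0,0,0,0.1,0],
  [0.9,-0.04,0,0,0,0.1,0],
  [0.9,-0.04,0,0,0,0.1,0],
  [0.9,-0.04,0,0,0,0.1,0],
  [0.9,-0.04,0,0,0,0,0],
  [0.9,-0.04,0,0,0,0,0],
  [0.9,-0.04,0,0,0,0,0],
  [0.92,-0.02,0,0,0,0,0],
  [0,0,0,0,0,0,0],
  [0,0,0,0,0,0,0],
])

```text
t: 19.0
tool_pos: [0.6912, 0.0032, 0.2006]
tool_rot: [-0.279, -3.128, 0.0]
contact_force: [0.2, 0.2, -0.0]
opening: 0.0001
```

carry_out([
  [0,0,-0.9,0,0,0,0],
  [0,0,-0.9,0,0,0,0],
  [0,0,-0.9,0,0,0,0],
  [0,0,-0.7,0,0,0,0],
  [0,0,-0.36,0,0,0,0],
  [0,0,0,0,0,0,0],
  [0,0,0,0,0,0,0],
])

```text
t: 19.7
tool_pos: [0.6916, 0.0039, 0.1082]
tool_rot: [0.278, 3.128, -0.0]
contact_force: [0.5, 0.3, -0.3]
opening: -0.0
```

```bash
cat > snap.py <<'E'
from h import *
import sys
for n,c in (('side',(310,225)),('top',(275,200))):
    im=ctrl.get_image(n); o=cv2.resize(im['frame'],None,fx=4,fy=4,interpolation=cv2.INTER_CUBIC)
    cv2.imwrite(f'pics/{n}_{sys.argv[1]}.png',o[c[1]*4-260:c[1]*4+260,c[0]*4-260:c[0]*4+260])
ob=ctrl.get_obs(); print(ob['t'],ob['tool_pos'].round(4),ob['tool_rot'].round(3),ob['contact_force'].round(2),ob['q'].round(2))
E
python3 snap.py g
```

```text
19.8 [0.6921 0.0039 0.1091] [ 0.278  3.127 -0.   ] [0.76 0.01 0.62] [-0.1   0.3   1.54 -0.    1.29 -1.5 ]
```

View pics/side_g.png

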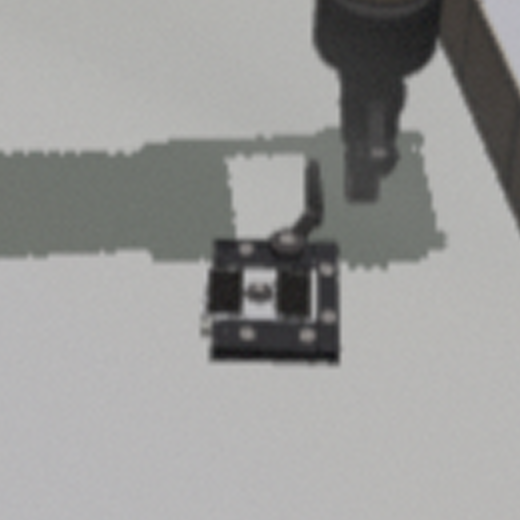

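carry_out([
  [-0.2,0.03,-0.1,0,0,0,0],
  [-0.2,0.03,0,0,0,0,0],
  [-0.2,0.03,0,0,0,0,0],
  [-0.16,0.135,0,0,0,0.7,0],
  [-0.213,0.15,0,0,0,0.88,0],
  [-0.227,0.128,0,0,0,0.88,0],
  [-0.239,0.105,0,0,0,0.88,0],
  [0,0,0,0,0,0,0],
])

```text
t: 20.6
tool_pos: [0.6545, 0.0196, 0.105]
tool_rot: [-0.246, 3.132, 0.0]
contact_force: [0.0, -0.7, -0.5]
opening: 0.0001
```

```bash
python3 snap.py i
```

```text
20.7 [0.6549 0.0193 0.105 ] [-0.243  3.132 -0.   ] [-0.66 -0.28 -0.02] [-0.08  0.23  1.64  0.    1.28 -1.81]
```

View pics/side_i.png

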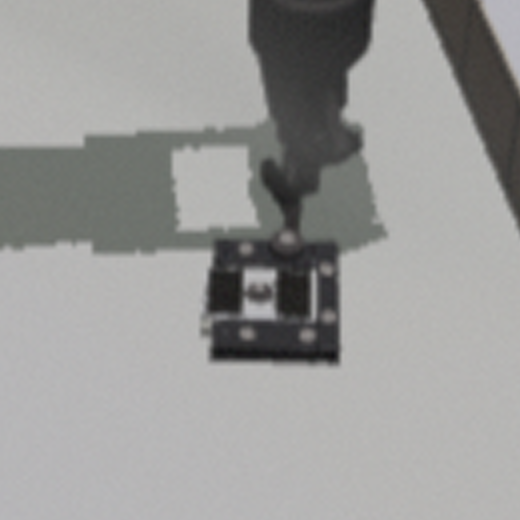

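The lever is turning with the fingertips, its grip now at (275,180) in the crop. Continuing the arc.

carry_out([
  [-0.248,0.08,0,0,0,0.88,0],
  [-0.255,0.055,0,0,0,0.88,0],
  [-0.259,0.029,0,0,0,0.88,0],
  [-0.261,0.003,0,0,0,0.88,0],
  [0,0,0,0,0,0,0],
])

```text
t: 21.2
tool_pos: [0.6293, 0.0234, 0.1049]
tool_rot: [0.788, -3.041, -0.0]
contact_force: [0.3, -1.2, 1.1]
opening: -0.0001
```

carry_out([
  [-0.26,-0.023,0,0,0,0.88,0],
  [-0.256,-0.048,0,0,0,0.88,0],
  [-0.25,-0.074,0,0,0,0.88,0],
  [-0.241,-0.098,0,0,0,0.88,0],
  [0,0,0,0,0,0,0],
])

```text
t: 21.7
tool_pos: [0.6043, 0.0171, 0.1049]
tool_rot: [1.307, -2.857, -0.0]
contact_force: [-0.2, -0.3, -0.2]
opening: -0.0002
```

```bash
python3 snap.py j
```

```text
21.8 [0.6046 0.0172 0.1048] [ 1.306 -2.857  0.   ] [ 0.55  0.14 -0.5 ] [-0.09  0.11  1.77 -0.    1.26 -2.52]
```

View pics/side_j.png

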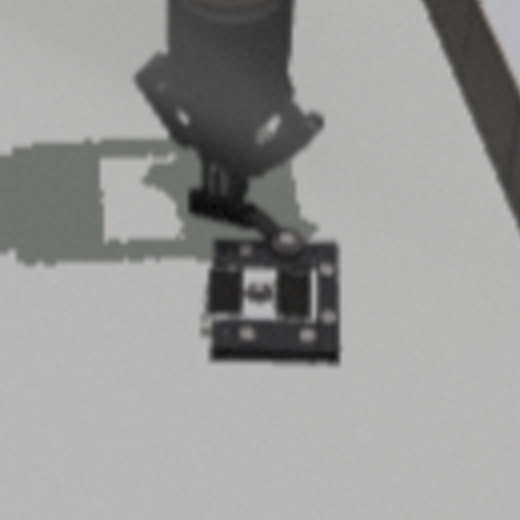

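carry_out([
  [-0.115,-0.061,0,0,0,0.44,0],
  [-0.115,-0.061,0,0,0,0.44,0],
  [-0.108,-0.072,0,0,0,0.44,0],
  [-0.108,-0.072,0,0,0,0.44,0],
  [0,0,0,0,0,0,0],
])

```text
t: 22.3
tool_pos: [0.5935, 0.0106, 0.1049]
tool_rot: [-1.553, 2.73, -0.0]
contact_force: [0.5, 0.9, 0.3]
opening: -0.0001
```

carry_out([
  [-0.1,-0.082,0,0,0,0.44,0],
  [-0.1,-0.082,0,0,0,0.44,0],
  [0,0,0,0,0,0,0],
])

```text
t: 22.6
tool_pos: [0.5884, 0.0066, 0.1048]
tool_rot: [-1.672, 2.66, 0.0]
contact_force: [-0.6, 0.4, 0.5]
opening: 0.0001
```

carry_out([
  [-0.046,-0.046,0,0,0,0.2,0],
  [0,0,0,0,0,0,0],
])

```text
t: 22.8
tool_pos: [0.5873, 0.0054, 0.1049]
tool_rot: [-1.7, 2.641, -0.0]
contact_force: [0.9, 1.6, -0.1]
opening: -0.0004
```

carry_out([
  [-0.046,-0.046,0,0,0,0.2,0],
  [0,0,0,0,0,0,0],
])

```text
t: 23.0
tool_pos: [0.5867, 0.005, 0.105]
tool_rot: [-1.727, 2.621, 0.0]
contact_force: [3.4, 3.7, -0.7]
opening: -0.0002
```

carry_out([
  [-0.009,-0.04,0,0,0,0,0],
  [0,0,0,0,0,0,0],
])

```text
t: 23.2
tool_pos: [0.5866, 0.0048, 0.105]
tool_rot: [-1.726, 2.62, 0.002]
contact_force: [4.9, 5.4, -1.6]
opening: -0.0002
```

carry_out([
  [-0.009,-0.04,0,0,0,0,0],
  [0,0,0,0,0,0,0],
])

```text
t: 23.4
tool_pos: [0.5866, 0.0047, 0.105]
tool_rot: [-1.725, 2.619, 0.004]
contact_force: [5.5, 9.5, -1.7]
opening: 0.0001
```

carry_out([
  [-0.009,-0.04,0,0,0,0,0],
  [0,0,0,0,0,0,0],
])

```text
t: 23.6
tool_pos: [0.5866, 0.0046, 0.1051]
tool_rot: [-1.725, 2.618, 0.006]
contact_force: [5.2, 12.5, -2.3]
opening: -0.0002
```

```bash
python3 snap.py k
```

```text
23.7 [0.5865 0.0046 0.105 ] [-1.725  2.618  0.006] [ 5.63 12.01 -2.09] [-0.12  0.07  1.81  0.01  1.25 -2.86]
```

View pics/side_k.png

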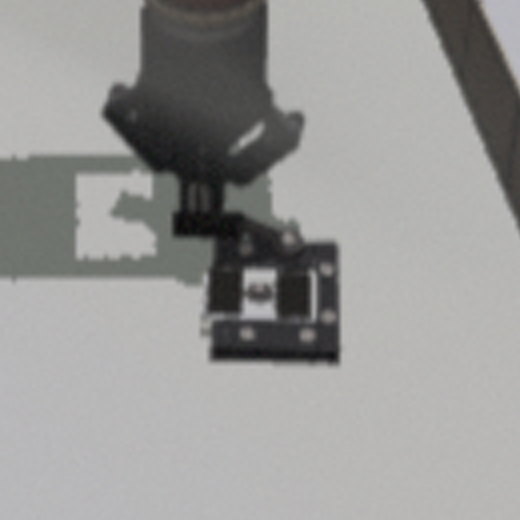

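carry_out([
  [-0.018,-0.08,0,0,0,0,0],
  [0,0,0,0,0,0,0],
])

```text
t: 23.9
tool_pos: [0.5865, 0.0044, 0.1051]
tool_rot: [-1.723, 2.615, 0.01]
contact_force: [8.3, 17.1, -1.9]
opening: -0.0003
```

carry_out([
  [0.05,0.2,0,0,0,0,0],
  [0.1,0.4,0,0,0,0,0],
  [0.1,0.5,0,0,0,0,0],
  [0,0,0.8,0,0,0,0],
  [0,0,1,0,0,0,0],
  [0,0,1,0,0,0,0],
  [0,0,1,0,0,0,0],
  [-0.8,0.8,0,0,0,0,0],
  [-0.8,1,0,0,0,0,0],
  [-0.8,1,0,0,0,0,0],
  [-0.8,1,0,0,0,0,0],
  [-0.4,1,0,0,0,0,0],
])

```text
t: 25.1
tool_pos: [0.4995, 0.1479, 0.1997]
tool_rot: [1.727, -2.623, 0.0]
contact_force: [0.4, 0.1, -1.1]
opening: 0.0006
```

```bash
python3 snap.py l; sed -i 's/^TH=.*/TH=dict(top=0.0,side=0.0)/' f2.py; python3 f2.py m .608 -.0755 -.217
```

```text
25.2 [0.4997 0.1491 0.1998] [ 1.732e+00 -2.620e+00 -1.000e-03] [ 0.21  0.51 -0.13] [ 0.15 -0.18  1.88  0.    1.43 -2.59]
top plate [ 0.6067 -0.0733 -0.227 ] resid 44.4 508.0 in dock mm -5.3 0.1 yaw -0.016
side plate [ 0.6113 -0.0697 -0.2316] resid 155.5 330.0 in dock mm -4.3 5.3 yaw -0.009
25.4 [0.5014 0.1463 0.1998] [ 1.727e+00 -2.624e+00  1.000e-03] [ 0.58 -1.11 -0.18]
```

View pics/side_m.png

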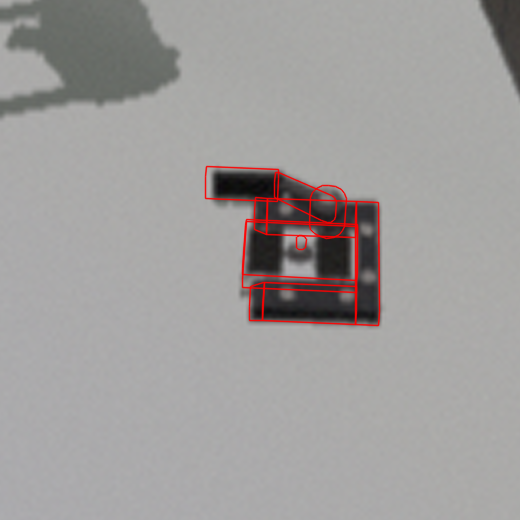

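View pics/top_m.png

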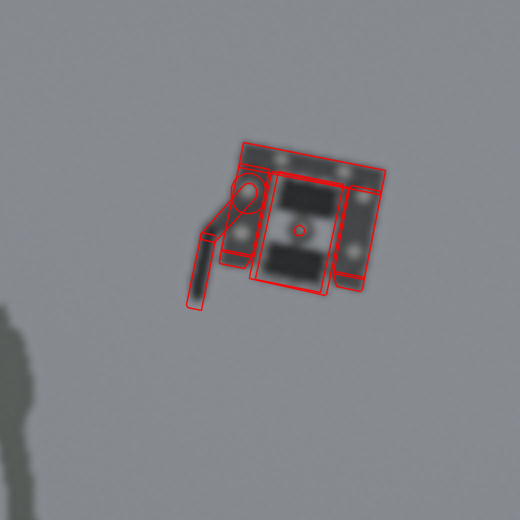

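View pics/top_m_raw.png

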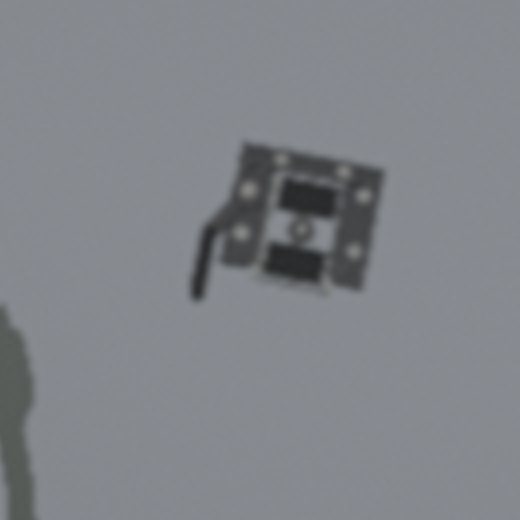

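The lever outline at 0 fits in both views. I'll run a quick check of its angle, then hand in.

```bash
python3 - <<'E'
from fit import *
D=dict(top=(.6118,-.0745,-.2114),side=(.6143,-.0758,-.2222))
for n,roi in(('top',(255,192,274,222)),('side',(270,208,294,228))):
    im=ctrl.get_image(n); u0,v0,u1,v1=roi; g=im['frame'].astype(float).mean(2)[v0:v1,u0:u1]
    bg=np.percentile(g,85); d=np.clip((bg-g)/(bg-np.percentile(g,2))*1.15,0,1)
    ths=np.arange(-.15,.3,.025); c=[((draw(im,dockparts(t),*D[n],roi)-d)**2).sum() for t in ths]
    print(n,ths[np.argmin(c)].round(3),np.round(c,1))
    for o in('lens','cap','rack'):
        for a in ctrl.mark_of(im,o)[:1]:
            print(o,round(a['p'],2),onz(im,np.array(a['position'])*[560,420],.1).round(3))
E
```

```text
top -0.0 [ 65.2  59.   50.   36.6  22.6  12.7  10.1  15.   26.3  42.1  60.2  77.9
  94.7 109.1 120.5 129.6 137.1 142.7]
lens 0.8 [0.577 0.297 0.1  ]
cap 0.72 [ 0.45 -0.34  0.1 ]
rack 0.55 [ 0.655 -0.412  0.1  ]
side -0.0 [36.7 30.2 24.1 20.4 18.8 18.9 18.4 19.3 21.7 25.2 28.9 31.1 34.6 38.5
 41.4 43.5 46.1 46.8]
lens 0.91 [0.572 0.291 0.1  ]
cap 0.66 [ 0.451 -0.345  0.1  ]
rack 0.68 [ 0.662 -0.404  0.1  ]
```

```bash
python3 -c "
from station import ctrl
print(ctrl.finish_job())"
```

```text
the job is handed in; nothing more can be done
None
```

The plate is in the dock against the stop and the lever is shut. I handed the job in at about 25.6 s of the 72 s allowed; the hand-in reports no verdict.

**What I did**
1. I pushed the plate sideways with two fingertips until it was square to the dock and lined up with the mouth.
2. I pushed it from behind, flat on the glass, between the jaws and against the stop. The push force rose to about 15 N with the fingers 51 mm before the dock's origin, where they should be for a plate that is home.
3. I swung the lever shut along its arc until it stopped moving, at about 19 N, then backed well clear.

**Last checks**
- **Lever:** the angle fit gave 0.00 in both cameras. The side view is less sharp, anywhere from about −0.05 to +0.03 fitting almost as well.
- **Plate:** the top view put it at dock x = −5.3 mm, y = 0.1 mm and yaw −0.016 rad.
- **Disagreement on the plate:** the side view gave x = −4.3 mm but y = +5.3 mm. The jaws leave only 1.5 mm each side, so that y is impossible. The fit was poor with the dock hiding part of the plate, so I went by the top view.
- **Lens, cap and rack:** never approached at working height. They read where they started, to within about 1.3 cm, which is the scatter of the detector. I did not check the filters one by one.

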